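# Feed a vial rack down the sampler's chute onto the escapement stop

### The arm

A 6-joint arm with a two-finger parallel gripper is mounted at the origin on a cart in front of the work surface, level with it; the furniture and walls round the work are solid. World frame = base frame: x ahead of the robot, y to its left, z up, the work surface at z = 0. Lengths are in m, angles in rad, forces in N, time in s.
With the tool pointing down it reaches from about 0.35 to 0.85 m from the base axis. Payload 8.1 kg.
Tool frame: the origin (TCP) lies at the very end of the fingers, on their centre line; the grasp point (between the pads) lies 19 mm behind it (env.grasp_offset is the distance from the TCP to the grasp point, in m); y points along the fingers, x is the direction in which the jaws open and shut, and the axes are right-handed (so a half turn about y gives the same grasp; the last joint's range is limited). The gripper opens to 93 mm and grips with 3 to 60 N. Pads are 15 mm wide; open, the fingers measure 128 mm over their backs; the gripper's body (75 mm by 188 mm) begins 65 mm behind the grasp point.
Start: joints at [1.196, 0.13, 1.488, -0, 1.523, -0.085], TCP at [0.171, 0.575, 0.219] pointing down, gripper open.
Joint ranges: [-2.96, 2.96], [-0.89, 2.26], [0.02, 2.5], [-1.34, 4.48], [0, 2.73], [-2.66, 2.66]. Speed limits (rad/s): [2.39, 2.39, 2.79, 3.14, 3.14, 3.14].

### API

Orientations are given as a unit quaternion [w, x, y, z].
In Python, from cell import env, grab_frame, get_calibration, models gives the robot as it stands.
- The arm moves only by the tool jog_arm, never from a script. Its argument "targets" is one flat list of numbers, 7 for each row, row after row: the gripper's target within -1 to 1 (shut at 1, half-way at 0, fully open at -1), then the shift along the tool's x, y, z in cm, then the turn, a rotation vector about the tool's x, y, z in degrees. A call has 1 to 20 rows; each row is the pose to reach, as a shift and turn from the pose commanded when the call began, along the tool's axes at that moment; what a row does not reach only later rows make up. A row lasts 1/8 s, in which the tool goes at most 62.5 mm and 10.7 degrees, less where a joint would pass 70% of its speed; a pose out of reach is approached as far as the arm can. A call with a gripper value outside its range is refused whole. The fingers move at their own pace and stop on an object; the grip force is fixed at half the most. Time passes only in rows, so rows that repeat a pose let the fingers close. It gives the time, the measured TCP pose, the force and the opening at its end, in the units of the state.
- env.get_obs(): the state, without advancing time (a new reading comes with each control period).
- grab_frame(name): name is "scene" or "top" or "wrist"; returns (picture, depth): 400x640x3 uint8, red, green, blue; 400x640 float32, m along the optical axis (not along the pixel's ray), 0 where there is no reading.
- get_calibration(name): a dict with "K" (3x3 intrinsics, pixels), "R" (3x3) and "t" (3): a world point X has camera coordinates R X + t. Camera axes: x right, y down, z forward; pixel columns grow to the right and rows downward; lengths in m; the calibration is good to about 2 mm. A picture is of the moment at which its call begins: read the wrist's pose just before it. get_calibration takes no time and is no camera call; for the wrist camera it gives the pose at the moment of the call.
- env.sign_off(): hands the job in, once; it reports no verdict.
Trained networks look in the newest picture that a camera, given by its name, has taken for a name from the list of things; names that differ only in an ending like _2 or _b are one class to them, and where a whole thing is asked for, a point or a joint stands for the part that bears it (a point fixed in the world has none). Each returns a list of dicts, best first, with "confidence" (0 to 1); they miss things now and then, are a little off and sometimes report something else, mostly with a low value. They report only what shows in the picture. A call takes as long as a camera call.
- models.look_for(camera, query): "uv" ([column, row] in pixels, amid what is visible of it).
- models.pinpoint(camera, query): "uv" ([column, row] in pixels: a listed point, or the origin of a listed thing).
The state is a dict: "time": time; "q": joint angles; "qvel": joint speeds; "effort": joint torques, N m; "eef_pos": TCP position; "orientation": TCP orientation; "contact_force": force on the tool from outside, world axes, zero at the start; "moment": the same for the moment, N m; "grip_width": finger opening in m.
Only numpy, scipy, OpenCV 4.12 (cv2) and the standard library are available. Lean on these libraries where they do the work, as an engineer would, in place of code of your own. Each camera call takes 0.05 s, during which the arm holds its last target. There are 200 camera calls.

### The job

Load the orange vial rack into the sampler: swing the red escapement by its black ball handle away from the lane, all the way to its hold position, then stand the rack lengthwise in the upper end of the sloping chute. Push the rack down the slope, on past the drag of the blue brake shoe, until it rests against the sprung stop under the clear cover and the stop's buffer is visibly pressed in, but do not shove so hard that the stop is tripped. Leave it there with the escapement still in hold, keep the rack from tipping over, and leave the timer, the tape roll and the dropper bottle where they are.

Things in the scene. Friction and masses are not known exactly. Their poses are not given: they have to be found in the camera images.
- chute: Lane of the sampler's feed: aluminium channel, green plastic floor, 370 mm long, sloping 12 degrees, 40 mm wide. Origin on the floor, midway. +x down the slope along the floor, +y across it, away from the robot, +z square to the floor. Floor from x = -195 mm (open upper end) to 175 mm; the white sampler body, 196 mm high, begins at 148 mm. Walls 12 mm high, flared lips to 19 mm, 27 mm from the middle.
- lane_load (a point): Middle of the lane's floor in the loading part, 115 mm up the slope from the chute's origin; axes as the chute's. Set the rack's underside down here, its length along the lane. The rack does not slide down by itself. Beyond the sampler, to the right, a tall blue carboy about 0.25 m across stands at world x = 0.60, y = -0.47 m: keep the arm clear of it.
- shoe_entry (a point): Where the blue brake shoe begins, at the lane's -y wall, 24 mm up the slope from the chute's origin. The shoe is 91 mm long, bevelled at both ends, and its spring stands it 7 mm into the lane; the rack pushes it back by 3 mm. From here on pushing the rack takes about 3 to 8 N, up to 10 N on the bevel, and the shoe holds it wherever it is left.
- cover_edge (a point): Middle of the upper edge of the clear cover, on its underside, 80 mm over the lane's floor and 32 mm down the slope from the chute's origin. The cover is 4 mm thick, 62 mm wide, and runs 110 mm down the slope to the sampler. The seated rack's rear end sticks 30 to 70 mm out of it, too little to hold it by the middle, so push it from behind.
- vial_rack: Orange rack, 120 mm long (its x), 36 mm wide (its y), 45 mm high, with four capped vials fixed in it; 71 mm high with their caps. About 250 g. Origin at the centre of the underside, z up. It starts upright on the worktop. Grip it across its 36 mm width; either end may go first.
- escapement (a joint): Turn (rad) of the red rocker about a pin at x = 30, y = 58 mm of the chute. 0 = hold: the sprung stop stands in the lane. 0.32 = released: the stop is out and the rear finger, at x = -45 mm, bars the lane. It begins near 0.3. Friction of 0.38 N m keeps it: 4 N on the handle turns it; a push of about 20 N on the rack trips the stop out of the lane.
- handle_ball (a point): Centre of the black ball handle, 24 mm across, on an upright pin at the rocker's upper end, 62 mm over the lane's floor, 100 mm from the rocker's pin. Released it stands near x = -66, y = 28 mm in the chute's frame, in hold at x = -70, y = 58 mm: push it in the chute's +y from the lane's side.
- stop_buffer (a joint): How far the stop's slippery black plastic buffer is pressed in: 0 (free) to 0.005 m (solid); spring of 1.5 N per mm. It moves only when the rack bears on it. A screw sets the stop differently every time: its free face lies anywhere from x = 83 to 117 mm in the chute's frame, under the cover, and its place is not reported: feel or look for it.
- lab_timer: White bench timer, 60 x 62 x 19 mm, lying on the worktop in front of the feed. Origin at the centre of its underside. Leave it alone.
- tape_roll: Roll of tape, 76 mm across, 18 mm high, lying flat in front of the feed. Origin at the centre of its underside. Leave it alone.
- dropper_bottle: Small brown dropper bottle, 27 mm across, 53 mm high, standing in front of the feed. Origin at the centre of its underside. Leave it alone.

How it is judged:
By the outcome, as a careful person would: the job done as asked, in the order asked, and still so for the second after the job is handed in, with the robot touching nothing.
It also fails if it takes over 72 s, if anything falls off the work surface, if the arm or the gripper's body presses on something with over 40 N, if the wrist force passes 120 N, or if a joint passes its speed limit or range.

## Working session

There is one attempt and no reset: what is moved stays moved. The work goes in short steps, Python scripts to look and compute and a tool call to move; the robot and the scene stay as the last step left them, time stands still between calls to the robot, and variables do not carry over. Pictures are saved under pics/ and viewed, about 8 in all and at most 12, crops included, and the job is handed in when it is done.

Besides the shell and the picture viewer there is one more tool, called after "Emit:" by a JSON object that holds its "name" and its "arguments". jog_arm: Moves the arm, as the interface text tells. Its arguments: {"type":"object","properties":{"targets":{"type":"array"}},"required":["targets"]}

```bash
mkdir -p pics; ls; cat > h.py <<'E'
import numpy as np, cv2
from cell import env, grab_frame, get_calibration, models
from scipy.spatial.transform import Rotation as R
def pt(uv,d,c):
    K,Rm,t=[np.array(c[k]) for k in("K","R","t")]
    u,v=uv
    return Rm.T@(np.linalg.inv(K)@np.array([u,v,1.])*d-t)
def proj(X,c):
    K,Rm,t=[np.array(c[k]) for k in("K","R","t")]
    p=K@(Rm@np.array(X)+t); return p[:2]/p[2]
def cloud(d,c):
    K,Rm,t=[np.array(c[k]) for k in("K","R","t")]
    v,u=np.mgrid[:d.shape[0],:d.shape[1]]
    P=np.stack([u,v,np.ones_like(u)],-1)@np.linalg.inv(K).T*d[...,None]
    return (P-t)@Rm
def Rt(o): return R.from_quat([o[1],o[2],o[3],o[0]])
E
python3 - <<'E'
from h import *
o=env.get_obs(); print({k:np.round(v,3) for k,v in o.items()}, env.grasp_offset)
print(Rt(o['orientation']).as_matrix().round(3))
for n in("scene","top"):
    im,d=grab_frame(n); c=get_calibration(n); cv2.imwrite(f"pics/{n}0.png",im[...,::-1]); np.savez(f"{n}0.npz",im=im,d=d,**c)
    for q in("chute","lane_load","shoe_entry","cover_edge","vial_rack","handle_ball","lab_timer","tape_roll","dropper_bottle"):
        for r in models.pinpoint(n,q)[:1]:
            u,v=r['uv']; dd=d[int(round(v)),int(round(u))]
            print(n,q,np.round(r['uv'],1),round(r['confidence'],2),pt((u,v),dd,c).round(3))
E
```

```text
pics
{'time': np.float64(0.0), 'q': array([ 1.196,  0.131,  1.489,  0.   ,  1.523, -0.085]), 'qvel': array([ 0.001,  0.001,  0.   , -0.001, -0.   , -0.002]), 'effort': array([ 0.0000e+00, -5.5984e+01, -4.9176e+01,  7.7000e-02,  3.6000e-02,
       -0.0000e+00]), 'eef_pos': array([0.171, 0.574, 0.218]), 'orientation': array([-0.567,  0.567,  0.422, -0.423]), 'contact_force': array([-1.157, -0.242,  0.079]), 'moment': array([ 0.023, -0.014, -0.023]), 'grip_width': np.float64(0.093)} 0.0188
[[ 0.286 -0.001 -0.958]
 [ 0.958 -0.002  0.286]
 [-0.002 -1.     0.   ]]
scene chute [380.4 230.9] 0.81 [ 0.601 -0.013  0.077]
scene lane_load [345.5 196.1] 0.55 [0.616 0.103 0.101]
scene shoe_entry [367.4 224.8] 0.65 [0.593 0.018 0.082]
scene cover_edge [398.9 223.1] 0.84 [ 0.593 -0.06   0.149]
scene vial_rack [236.1 205.8] 0.96 [0.468 0.341 0.019]
scene handle_ball [374.  190.4] 0.7 [0.627 0.033 0.161]
scene lab_timer [294.  280.7] 0.69 [0.397 0.074 0.019]
scene tape_roll [342.1 329.7] 0.88 [ 0.379 -0.082  0.003]
scene dropper_bottle [247.1 254. ] 0.63 [0.382 0.212 0.015]
top chute [382.3 169.2] 0.57 [ 0.595 -0.008  0.076]
top lane_load [335.2 158.7] 0.72 [0.611 0.101 0.098]
top shoe_entry [372.5 171.4] 0.91 [0.589 0.015 0.079]
top vial_rack [229.9 222.8] 0.85 [0.467 0.343 0.043]
top handle_ball [364.6 141.6] 0.84 [0.632 0.042 0.16 ]
top lab_timer [336.2 254.6] 0.7 [0.401 0.093 0.016]
top dropper_bottle [281.8 255. ] 0.47 [0.396 0.219 0.041]
```

```bash
python3 - <<'E'
import cv2,numpy as np
a=cv2.imread("pics/scene0.png")[130:370,180:500];b=cv2.imread("pics/top0.png")[100:300,180:500]
cv2.imwrite("pics/v1.png",np.vstack([cv2.resize(a,None,fx=1.4,fy=1.4)]*1+[cv2.resize(b,None,fx=1.4,fy=1.4)])[:600])
cv2.imwrite("pics/v1.png",np.vstack([cv2.resize(a,(426,320)),cv2.resize(b,(426,266))]))
E
python3 - <<'E'
import sys; sys.path.insert(0,'.')
from h import *
import os
# rack & green floor from depth clouds
for n in("scene","top"):
    z=np.load(f"{n}0.npz"); c={k:z[k] for k in"KRt"}; P=cloud(z['d'],c); hsv=cv2.cvtColor(z['im'],cv2.COLOR_RGB2HSV)
    h,s,v=[hsv[...,i].astype(int) for i in range(3)]
    ok=z['d']>0
    m=ok&(h>5)&(h<18)&(s>150)&(v>80)&(P[...,1]>0.2)&(P[...,2]>0.0)
    X=P[m]; top=X[X[:,2]>X[:,2].max()-0.012]
    r=cv2.minAreaRect((X[:,:2]*1000).astype(np.float32)); print(n,"rack",len(X),r,X[:,2].max())
    g=ok&(h>40)&(h<85)&(s>80)&(P[...,2]>0.03)&(P[...,2]<0.16)&(P[...,0]>.5)&(P[...,0]<.7)
    X=P[g]; print("green",len(X),X.min(0),X.max(0))
    if len(X)>50:
        A=np.c_[X[:,:2],np.ones(len(X))]; co=np.linalg.lstsq(A,X[:,2],rcond=None)[0]
        nn=np.array([-co[0],-co[1],1]); nn/=np.linalg.norm(nn); print("normal",nn,"tilt",np.degrees(np.arccos(nn[2])),"downhill az",np.degrees(np.arctan2(nn[1],nn[0])))
        r=cv2.minAreaRect((X[:,:2]*1000).astype(np.float32)); print(r)
        rs=X[:,2]-A@co; print("res",rs.std())
E
```

```text
scene rack 223 ((647.2450561523438, 593.9668579101562), (920.2762451171875, 258.85211181640625), 68.18647766113281) 0.1465091847660397
green 1282 [ 0.50017175 -0.22570618  0.04961361] [0.63920903 0.1797009  0.15834659]
normal [ 0.46010455 -0.21434548  0.86160305] tilt 30.502947075118833 downhill az -24.979048821941014
((587.7730712890625, -30.30517578125), (422.0689392089844, 81.18256378173828), 75.4461669921875)
res 0.007523775045291132
top rack 17 ((451.66082763671875, 445.2535400390625), (471.74713134765625, 132.10430908203125), 87.53829956054688) 0.043230098821390166
green 1654 [ 0.50001315 -0.22074844  0.04100633] [0.63663807 0.18073069 0.14854136]
normal [ 0.20981738 -0.21109109  0.95468174] tilt 17.31522685847536 downhill az -45.17338192101941
((586.6743774414062, -24.97430419921875), (422.2181701660156, 72.99197387695312), 75.70703125)
res 0.006800785195743448
```

View pics/v1.png

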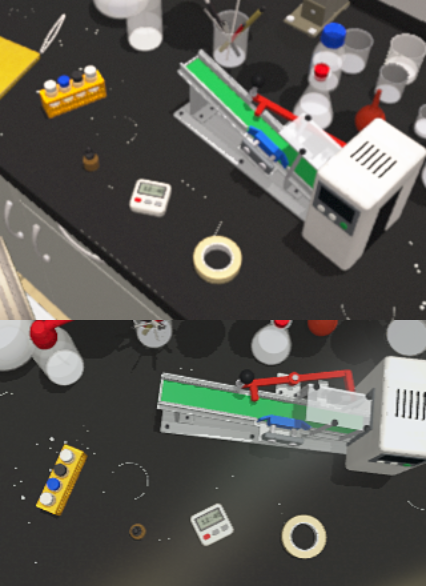

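Picture 1: the rack stands at the left (top view, about [61,480] of the crop). The red rocker's black ball is over the lane, at about [247,377]. Timer, tape and bottle lie in front of the feed. Next I'll refine the rack and chute poses.

```bash
python3 - <<'E'
from h import *
for n in("scene","top"):
    z=np.load(f"{n}0.npz"); c={k:z[k] for k in"KRt"}; P=cloud(z['d'],c); hsv=cv2.cvtColor(z['im'],cv2.COLOR_RGB2HSV)
    h,s,v=[hsv[...,i].astype(int) for i in range(3)]; ok=z['d']>0
    m=ok&(h>10)&(h<28)&(s>130)&(np.hypot(P[...,0]-.467,P[...,1]-.342)<.09)&(P[...,2]>0.004)
    X=P[m]; T=X[X[:,2]>.036]
    print(n,"rack",len(X),cv2.minAreaRect((X[:,:2]*1000).astype(np.float32)),"top",len(T),cv2.minAreaRect((T[:,:2]*1000).astype(np.float32)), X[:,2].max())
    m=ok&(np.hypot(P[...,0]-.467,P[...,1]-.342)<.09)&(P[...,2]>0.05); X=P[m]
    r=cv2.fitLine((X[:,:2]*1000).astype(np.float32),cv2.DIST_L2,0,.01,.01).ravel(); print("vials",len(X),r,np.degrees(np.arctan2(r[1],r[0])),cv2.minAreaRect((X[:,:2]*1000).astype(np.float32)))
    g=ok&(h>50)&(h<80)&(s>100)&(P[...,2]>0.05)&(P[...,2]<0.15)&(P[...,0]>.55)&(P[...,0]<.66)&(P[...,1]>0.0)
    g=cv2.erode(g.astype(np.uint8),np.ones((3,3)))>0
    X=P[g]
    for _ in range(3):
        A=np.c_[X[:,:2],np.ones(len(X))]; co=np.linalg.lstsq(A,X[:,2],rcond=None)[0]; rs=X[:,2]-A@co; X=X[abs(rs)<max(.003,1.5*rs.std())]
    nn=np.array([-co[0],-co[1],1]); nn/=np.linalg.norm(nn); print("green",len(X),"tilt",np.degrees(np.arccos(nn[2])),"az",np.degrees(np.arctan2(nn[1],nn[0])),"res",rs.std(), "z@(.6,.1)",co@[.6,.1,1])
    print(cv2.minAreaRect((X[:,:2]*1000).astype(np.float32)))
    # centreline: per y-bin x min/max
    for y in np.arange(.02,.2,.02):
        B=X[abs(X[:,1]-y)<.006]
        if len(B)>5: print(round(y,2),np.percentile(B[:,0],[2,98]).round(4),B[:,2].mean().round(4))
    # black ball
    b=ok&(v<60)&(np.hypot(P[...,0]-.632,P[...,1]-.042)<.03)&(P[...,2]>.11); X=P[b]; print("ball",len(X),X.min(0),X.max(0),X.mean(0))
    # yaw from model points
E
```

```text
scene rack 754 ((477.27728271484375, 354.57489013671875), (59.7478141784668, 125.42232513427734), 57.5600471496582) top 384 ((476.8470458984375, 351.8873291015625), (43.1739387512207, 120.65137481689453), 69.75127410888672) 0.07175143155491429
vials 402 [ 9.3193108e-01 -3.6263540e-01  4.7498529e+02  3.5052628e+02] -21.262133 ((476.70477294921875, 348.02239990234375), (36.16214370727539, 106.27503204345703), 68.4714126586914)
green 464 tilt 12.147920753932215 az -93.24704609693232 res 0.0014425951245643348 z@(.6,.1) 0.10019929874259449
((613.2028198242188, 87.71920776367188), (168.86900329589844, 25.992185592651367), 84.41812896728516)
0.02 [0.596  0.6164] 0.0831
0.04 [0.5969 0.6181] 0.0878
0.06 [0.5993 0.6225] 0.0917
0.08 [0.6009 0.6245] 0.0959
0.1 [0.603  0.6251] 0.1003
0.12 [0.6052 0.6285] 0.1047
0.14 [0.6077 0.6297] 0.109
0.16 [0.6095 0.6301] 0.1133
ball 85 [0.62121279 0.024652   0.14536686] [0.64357145 0.04858375 0.1677531 ] [0.63050532 0.03573018 0.1569263 ]
top rack 590 ((475.9335021972656, 356.0465393066406), (37.029510498046875, 119.7828140258789), 69.0093002319336) top 410 ((475.9864807128906, 356.24090576171875), (36.963191986083984, 119.89521026611328), 68.74298095703125) 0.07278212869623056
vials 381 [ 9.3576247e-01 -3.5263094e-01  4.7473407e+02  3.5428717e+02] -20.64832 ((475.65704345703125, 355.9595947265625), (22.629953384399414, 102.36811065673828), 68.85999298095703)
green 904 tilt 12.076806651286189 az -91.91420827977466 res 0.0013119036550775873 z@(.6,.1) 0.0980110505644517
((610.4922485351562, 88.9925308227539), (171.43304443359375, 32.0131721496582), 84.2701644897461)
0.02 [0.5889 0.6095] 0.0812
0.04 [0.5907 0.6201] 0.0849
0.06 [0.5926 0.621 ] 0.0898
0.08 [0.5946 0.6242] 0.094
0.1 [0.5968 0.6261] 0.098
0.12 [0.5991 0.6279] 0.1022
0.14 [0.6009 0.6306] 0.1068
0.16 [0.6032 0.6328] 0.1109
ball 93 [0.62137993 0.02900762 0.14931879] [0.64401223 0.05104541 0.16395366] [0.63120503 0.04082174 0.15744175]
```

```bash
cat >> h.py <<'E'
a=np.radians(-95.8); s,c_=np.sin(np.radians(12)),np.cos(np.radians(12))
d=np.array([np.cos(a),np.sin(a),0]); CY=np.array([-d[1],d[0],0]); CX=c_*d-np.array([0,0,s]); CZ=np.cross(CX,CY)
O=np.array([.600,-.010,.0755]); C=np.stack([CX,CY,CZ],1)
def w(x,y,z): return O+C@np.array([x,y,z])/1000
def ch(X): return C.T@(np.array(X)-O)*1000
def row(pos,yaw=None,tilt=False):
    """tool row (cm, deg) from measured pose; yaw = world heading of tool x (deg); tilt: tool y = -CZ"""
    o=env.get_obs(); R0=Rt(o['orientation']); 
    if yaw is None: R1=R0
    else:
        y=-CZ if tilt else np.array([0,0,-1.]); x=np.array([np.cos(np.radians(yaw)),np.sin(np.radians(yaw)),0]); x-=y*(x@y); x/=np.linalg.norm(x)
        R1=R.from_matrix(np.stack([x,y,np.cross(x,y)],1))
    print("shift cm",(R0.inv().apply(np.array(pos)-o['eef_pos'])*100).round(2),"turn",np.degrees((R0.inv()*R1).as_rotvec()).round(2))
def st():
    o=env.get_obs(); print("t",o['time'],"tcp",o['eef_pos'].round(4),"chute",ch(o['eef_pos']).round(1),"F",o['contact_force'].round(2),"Fchute",(C.T@o['contact_force']).round(2),"w",o['grip_width'].round(4),"q",np.round(o['q'],2))
E
python3 - <<'E'
from h import *
row(w(-68,-16,110),84.2); row(w(-68,-16,54),84.2)
z=np.load("scene0.npz"); P=cloud(z['d'],{k:z[k] for k in"KRt"})
for x0 in np.arange(.64,.9,.04):
    m=(z['d']>0)&(abs(P[...,0]-x0)<.02)&(P[...,1]>-.12)&(P[...,1]<.25); print(round(x0,2),P[m][:,2].max() if m.any() else None, P[m][P[m][:,2].argmax()] if m.any() else '')
print("ball",ch([.632,.039,.150]), "rackpick", w(-115,0,0))
E
```

```text
shift cm [-39.83   2.14 -55.4 ] turn [  0.  -10.8   0. ]
shift cm [-38.68   7.62 -55.18] turn [  0.  -10.8   0. ]
0.64 0.16775309711943545 [0.63379214 0.0355263  0.1677531 ]
0.68 0.08520771662780807 [ 0.66613321 -0.09111479  0.08520772]
0.72 0.16626361027823253 [0.70998667 0.22447501 0.16626361]
0.76 0.3828091609521964 [0.77982276 0.15410158 0.38280916]
0.8 0.4744204877445962 [0.8186785  0.18703293 0.47442049]
0.84 0.4795153198429779 [0.82475146 0.18424508 0.47951532]
0.88 0.47341600366956327 [0.86092168 0.16011231 0.473416  ]
ball [-66.33642489  26.88442412  62.06413193] rackpick [0.61136752 0.10191112 0.09940984]
```

Emit:
{"name": "jog_arm", "arguments": {"targets": [1,-39.8,2.1,-55.4,0,-10.8,0,1,-39.8,2.1,-55.4,0,-10.8,0,1,-39.8,2.1,-55.4,0,-10.8,0,1,-39.8,2.1,-55.4,0,-10.8,0,1,-39.8,2.1,-55.4,0,-10.8,0,1,-39.8,2.1,-55.4,0,-10.8,0,1,-39.8,2.1,-55.4,0,-10.8,0,1,-39.8,2.1,-55.4,0,-10.8,0,1,-39.8,2.1,-55.4,0,-10.8,0,1,-39.8,2.1,-55.4,0,-10.8,0,1,-39.8,2.1,-55.4,0,-10.8,0,1,-39.8,2.1,-55.4,0,-10.8,0,1,-39.8,2.1,-55.4,0,-10.8,0,1,-39.8,2.1,-55.4,0,-10.8,0]}}

```text
time: 2.75
eef_pos: [0.5881, 0.0365, 0.1979]
orientation: [0.524, -0.524, -0.475, 0.474]
contact_force: [0.3, -0.5, -1.0]
grip_width: 0.0006
```

```bash
python3 - <<'E'
from h import *
st(); row(w(-68,-14,54),84.2); row(w(-69,8,54),84.2);row(w(-70,38,54),84.2);row(w(-70,41,54),84.2)
im,dd=grab_frame("top"); cv2.imwrite("pics/v2.png",cv2.resize(im[90:240,260:460,::-1],(800,600)))
E
```

```text
Traceback (most recent call last):
  File "h.py", line 31, in st
    o=env.get_obs(); print("t",o['time'],"tcp",o['eef_pos'].round(4),"chute",ch(o['eef_pos']).round(1),"F",o['contact_force'].round(2),"Fchute",(C.T@o['contact_force']).round(2),"w",o['grip_width'].round(4),"q",np.round(o['q'],2))
                                                                                                                                                                                      ^^^^^^^^^^^^^^^^^^^^^
AttributeError: 'float' object has no attribute 'round'
```

```bash
sed -i "s/o\['grip_width'\].round(4)/round(float(o['grip_width']),4)/" h.py; python3 - <<'E'
from h import *
st(); row(w(-68,-14,54),84.2); row(w(-69,8,54),84.2);row(w(-70,38,54),84.2);row(w(-70,41,54),84.2)
E
```

```text
t 2.75 tcp [0.5881 0.0365 0.1979] chute [-69.5 -16.5 110.3] F [ 0.34 -0.49 -1.03] Fchute [ 0.66  0.39 -0.91] w 0.0006 q [-0.03  0.11  1.55  0.    1.48 -1.5 ]
shift cm [ 1.02  5.54 -0.25] turn [0.01 0.08 0.02]
shift cm [ 1.11  5.52 -2.45] turn [0.01 0.08 0.02]
shift cm [ 1.21  5.5  -5.45] turn [0.01 0.08 0.02]
shift cm [ 1.21  5.5  -5.75] turn [0.01 0.08 0.02]
```

Emit:
{"name": "jog_arm", "arguments": {"targets": [1,1.0,3.0,0,0,0,0,1,1.0,5.5,0,0,0,0,1,1.0,5.5,-0.5,0,0,0,1,1.1,5.5,-1.5,0,0,0,1,1.1,5.5,-2.3,0,0,0,1,1.1,5.5,-2.9,0,0,0,1,1.2,5.5,-3.5,0,0,0,1,1.2,5.5,-4.1,0,0,0,1,1.2,5.5,-4.7,0,0,0,1,1.2,5.5,-5.1,0,0,0,1,1.2,5.5,-5.3,0,0,0,1,1.2,5.5,-5.3,0,0,0]}}

```text
time: 4.25
eef_pos: [0.6417, 0.0428, 0.1432]
orientation: [0.526, -0.524, -0.474, 0.475]
contact_force: [-8.5, 4.6, 5.4]
grip_width: 0.0005
```

```bash
python3 - <<'E'
from h import *
st()
im,dd=grab_frame("top"); cv2.imwrite("pics/v2.png",cv2.resize(im[90:240,260:460,::-1],(800,600)))
E
```

```text
t 4.25 tcp [0.6417 0.0428 0.1432] chute [-69.6  36.2  54.4] F [-8.53  4.65  5.39] Fchute [-4.8  -8.96  4.49] w 0.0005 q [-0.01  0.29  1.44  0.    1.41 -1.48]
```

View pics/v2.png

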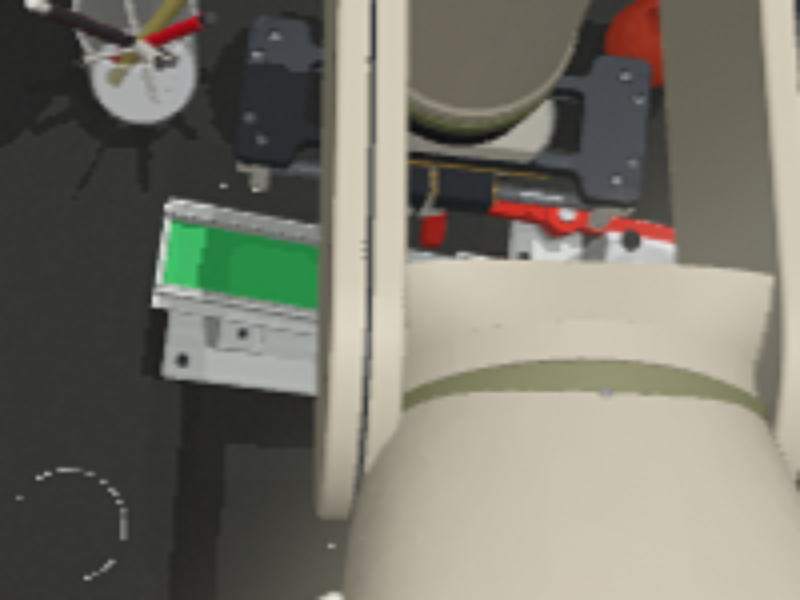

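Picture 2: the arm hides the ball. The rocker's red rod lies about [530,210]. The force of about 9 N shows contact, so I'll push on a few millimetres.

Emit:
{"name": "jog_arm", "arguments": {"targets": [1,0,0,-0.2,0,0,0,1,0,0,-0.3,0,0,0,1,0,0,-0.3,0,0,0]}}

```text
time: 4.68
eef_pos: [0.6421, 0.0429, 0.1431]
orientation: [0.527, -0.522, -0.472, 0.476]
contact_force: [-22.8, 5.0, 13.7]
grip_width: 0.0003
```

```bash
python3 - <<'E'
from h import *
st()
E
```

```text
t 4.675 tcp [0.6421 0.0429 0.1431] chute [-69.7  36.6  54.3] F [-22.79   4.96  13.67] Fchute [ -5.41 -23.18  12.82] w 0.0003 q [-0.01  0.3   1.44  0.    1.42 -1.48]
```

Emit:
{"name": "jog_arm", "arguments": {"targets": [1,0,0,0.5,0,0,0,1,0,0,3.0,0,0,0,1,0,-6,3.0,0,0,0,1,0,-8,3.0,0,0,0,-1,6,-8,5.0,0,0,0,-1,12,-8,7.0,0,0,0,-1,18,-8,10.0,0,0,0,-1,24,-8,13.0,0,0,0,-1,24,-8,13.0,0,0,0]}}

```text
time: 5.8
eef_pos: [0.5397, 0.2973, 0.2235]
orientation: [0.524, -0.524, -0.476, 0.474]
contact_force: [0.7, -0.6, -0.2]
grip_width: 0.0456
```

```bash
python3 - <<'E'
from h import *
st()
im,dd=grab_frame("top"); c=get_calibration("top"); v=cv2.resize(im[90:240,260:460,::-1],(400,300))
for r in models.pinpoint("top","handle_ball")[:2]:
    u,vv=r['uv']; print(r, ch(pt((u,vv),dd[int(round(vv)),int(round(u))],c)).round(1))
for q in("vial_rack",):print(models.pinpoint("top",q)[:1])
im,dw=grab_frame("wrist"); cv2.imwrite("pics/v3.png",np.hstack([v,cv2.resize(im[...,::-1],(400,300))]))
c=get_calibration("wrist"); P=cloud(dw,c); m=(dw>0)&(P[...,2]>.035)&(P[...,2]<.05)&(np.hypot(P[...,0]-.476,P[...,1]-.354)<.09); print(m.sum(), cv2.minAreaRect((P[m][:,:2]*1000).astype(np.float32)) if m.any() else '')
m=(dw>0)&(P[...,2]>.055)&(P[...,2]<.08)&(np.hypot(P[...,0]-.476,P[...,1]-.354)<.09); print(m.sum(), cv2.minAreaRect((P[m][:,:2]*1000).astype(np.float32)) if m.any() else '')
row([.476,.355,.15],69); row([.476,.355,.024],69)
E
```

```text
t 5.8 tcp [0.5397 0.2973 0.2235] chute [-323.9  -91.    82.5] F [ 0.72 -0.6  -0.17] Fchute [ 0.55  0.78 -0.05] w 0.0456 q [ 0.42  0.17  1.44  0.    1.53 -1.05]
{'uv': [365.1, 129.3], 'confidence': 0.68} [-72.9  53.4  71.2]
[{'uv': [230.5, 222.4], 'confidence': 0.87}]
1966 ((475.3741455078125, 355.1705322265625), (36.351043701171875, 120.07945251464844), 68.64032745361328)
1646 ((475.2997131347656, 354.76043701171875), (22.04300308227539, 102.16060638427734), 68.83246612548828)
shift cm [5.55 7.28 7.15] turn [ 6.000e-02  1.516e+01 -1.000e-02]
shift cm [ 5.55 19.88  7.16] turn [ 6.000e-02  1.516e+01 -1.000e-02]
```

View pics/v3.png

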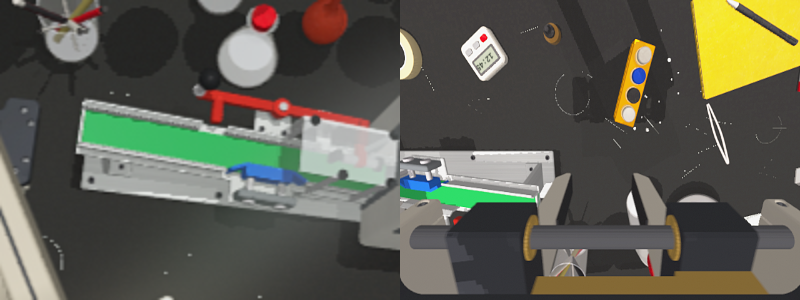

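Picture 3: the ball, at [210,80], is clear of the lane and the rocker lies parallel to it, so the escapement is in hold. The wrist view shows the rack, at (0.4753, 0.355) with yaw 68.7°. Now the pick.

Emit:
{"name": "jog_arm", "arguments": {"targets": [-1,5.6,5,7.2,0,10,0,-1,5.6,8,7.2,0,15,0,-1,5.6,10,7.2,0,15,0,-1,5.6,10,7.2,0,15,0,-1,5.6,12,7.2,0,15,0,-1,5.6,16,7.2,0,15,0,-1,5.6,18.5,7.2,0,15,0,-1,5.6,19.9,7.2,0,15,0,-1,5.6,19.9,7.2,0,15,0,1,5.6,19.9,7.2,0,15,0,1,5.6,19.9,7.2,0,15,0,1,5.6,19.9,7.2,0,15,0,1,5.6,19.9,7.2,0,15,0,1,5.6,19.9,7.2,0,15,0,1,5.6,19.9,7.2,0,15,0]}}

```text
time: 7.88
eef_pos: [0.4745, 0.3565, 0.0236]
orientation: [0.582, -0.582, -0.402, 0.402]
contact_force: [-0.1, 3.7, 0.4]
grip_width: 0.0378
```

```bash
python3 - <<'E'
from h import *
st(); o=env.get_obs(); M=Rt(o['orientation']).as_matrix(); print(M.round(3)); p=o['eef_pos']
print("yaw",np.degrees(np.arctan2(M[1,0],M[0,0])), "rack centre offset in tool (mm)", M.T@(np.array([.4753,.355,p[2]])-p)*1000)
row(p+[0,0,.2],-5.8,False); row(w(-115,0,140),-5.8,True)
E
```

```text
t 7.875 tcp [0.4745 0.3565 0.0236] chute [-333.4 -161.9 -123.9] F [-0.07  3.68  0.36] Fchute [-3.65 -0.44 -0.41] w 0.0378 q [ 0.56  0.29  1.68  0.    1.17 -0.65]
[[ 0.355 -0.    -0.935]
 [ 0.935  0.     0.355]
 [ 0.    -1.     0.   ]]
yaw 69.19704090866716 rack centre offset in tool (mm) [-1.08887795e+00 -5.87726918e-05 -1.31967956e+00]
shift cm [  0. -20.   0.] turn [-0. 75. -0.]
shift cm [-21.75 -21.27 -22.59] turn [10.23 74.71 -7.85]
```

Emit:
{"name": "jog_arm", "arguments": {"targets": [1,0,0,0,0,0,0,1,0,0,0,0,0,0,1,0,-1,0,0,0,0,1,0,-4,0,0,0,0,1,0,-9,0,0,0,0,1,0,-14,0,0,0,0,1,0,-19,0,0,0,0,1,0,-21.3,0,0,0,0]}}

```text
time: 8.88
eef_pos: [0.4755, 0.357, 0.2413]
orientation: [-0.582, 0.582, 0.403, -0.4]
contact_force: [0.0, -0.6, -2.8]
grip_width: 0.0362
```

```bash
python3 - <<'E'
from h import *
st(); row(w(-115,0,130),-5.8,True); row(w(-118,0,60),-5.8,True)
im,dw=grab_frame("wrist"); cv2.imwrite("pics/v4.png",cv2.resize(im[...,::-1],(480,300)))
E
```

```text
t 8.875 tcp [0.4755 0.357  0.2413] chute [-379.3 -160.9   88.8] F [ 0.   -0.62 -2.84] Fchute [ 1.19  0.07 -2.65] w 0.0362 q [ 0.56  0.1   1.48 -0.    1.56 -0.65]
shift cm [-21.64   1.45 -22.46] turn [10.24 74.74 -7.54]
shift cm [-19.98   8.24 -21.98] turn [10.24 74.74 -7.54]
```

View pics/v4.png

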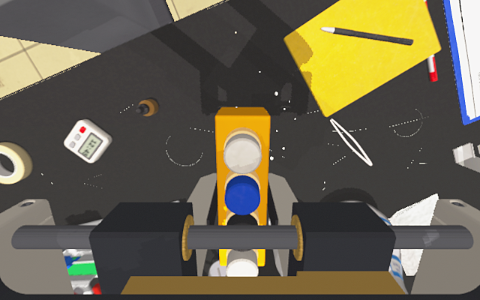

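Picture 4: the rack is held straight between the pads, about [243,190]. The grip width is 36.2 mm. Now to a hover over the lane.

Emit:
{"name": "jog_arm", "arguments": {"targets": [1,-21.6,1.4,-22.5,10.2,74.7,-7.5,1,-21.6,1.4,-22.5,10.2,74.7,-7.5,1,-21.6,1.4,-22.5,10.2,74.7,-7.5,1,-21.6,1.4,-22.5,10.2,74.7,-7.5,1,-21.6,1.4,-22.5,10.2,74.7,-7.5,1,-21.6,1.4,-22.5,10.2,74.7,-7.5,1,-21.6,1.4,-22.5,10.2,74.7,-7.5,1,-21.6,1.4,-22.5,10.2,74.7,-7.5,1,-21.6,1.4,-22.5,10.2,74.7,-7.5,1,-21.6,1.4,-22.5,10.2,74.7,-7.5]}}

```text
time: 10.18
eef_pos: [0.608, 0.0751, 0.2226]
orientation: [0.775, -0.63, 0.032, -0.037]
contact_force: [-0.3, 0.5, -2.4]
grip_width: 0.0364
```

```bash
python3 - <<'E'
from h import *
st(); row(w(-115,0,60),-5.8,True); row(w(-115,0,24),-5.8,True)
for n in("wrist","scene"):
    im,dw=grab_frame(n); c=get_calibration(n); cv2.imwrite(f"pics/{n}5.png",im[...,::-1])
    P=cloud(dw,c); hsv=cv2.cvtColor(im,cv2.COLOR_RGB2HSV); h,s_,v=[hsv[...,i].astype(int) for i in range(3)]
    Q=(P-O)@C*1000
    g=(dw>0)&(h>50)&(h<80)&(s_>100)&(abs(Q[...,2])<8)&(abs(Q[...,1])<35)
    for x0 in range(-185,-10,25):
        B=Q[g&(abs(Q[...,0]-x0)<8)]
        if len(B)>8: print(n,x0,"y",np.percentile(B[:,1],[2,98]).round(1),"z",np.median(B[:,2]).round(1))
    r=(dw>0)&(h>10)&(h<28)&(s_>130)&(abs(Q[...,1])<40)&(Q[...,2]>60)&(Q[...,0]<0)
    B=Q[r]; 
    if len(B)>20:
        print("rack",len(B),B.min(0).round(1),B.max(0).round(1)); T=B[B[:,2]>B[:,2].max()-6]; print(cv2.minAreaRect(T[:,:2].astype(np.float32)))
a=cv2.imread("pics/wrist5.png");b=cv2.imread("pics/scene5.png")[100:300,240:560]
cv2.imwrite("pics/v5.png",np.hstack([cv2.resize(a,(400,250)),cv2.resize(b,(400,250))]))
E
```

```text
t 10.175 tcp [0.608  0.0751 0.2226] chute [-114.2   -0.6  126.1] F [-0.31  0.51 -2.44] Fchute [ 0.04 -0.36 -2.49] w 0.0364 q [-0.09  0.14  1.49  0.21  1.52 -0.  ]
shift cm [0.1  6.61 0.11] turn [ 0.25  0.17 -0.27]
shift cm [ 0.11 10.21  0.12] turn [ 0.25  0.17 -0.27]
wrist -185 y [-21.3  16.9] z -0.9
wrist -160 y [-21.7  17.2] z -0.9
rack 13143 [-172.4  -35.5  106.7] [-52.7  40.  243.4]
((-136.2801513671875, 2.324462890625), (3.915759563446045, 75.34895324707031), 0.07507099211215973)
scene -185 y [-10.9  17.5] z 1.2
scene -160 y [-10.3  18.4] z 1.5
scene -135 y [-11.4  18.5] z 1.7
scene -110 y [-13.7  17.5] z 1.5
scene -85 y [-10.8  19.5] z 1.2
scene -60 y [-10.9  17.3] z 1.2
scene -35 y [-12.4  17.9] z 1.4
rack 614 [-172.   -39.7  103.1] [-49.5  29.  247. ]
((-91.15496063232422, -3.521839141845703), (1.928046703338623, 64.94971466064453), 0.25388991832733154)
```

View pics/v5.png

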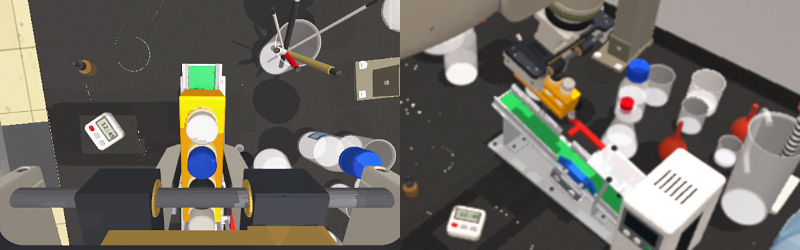

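Picture 5: the rack, at [203,170] in the wrist view, is lined up over the green lane at [203,78]. I'll compare the lateral offset within the same camera.

```bash
python3 - <<'E'
from h import *
im,dw=grab_frame("wrist"); c=get_calibration("wrist"); P=cloud(dw,c); Q=(P-O)@C*1000
hsv=cv2.cvtColor(im,cv2.COLOR_RGB2HSV); h,s_,v=[hsv[...,i].astype(int) for i in range(3)]
r=(dw>0)&(h>10)&(h<28)&(s_>130)&(abs(Q[...,1])<26)
for lo,hi in((138,155),(98,138)):
    B=Q[r&(Q[...,2]>lo)&(Q[...,2]<hi)&(Q[...,0]<-140)]; print(len(B),np.percentile(B,[1,50,99],axis=0).round(1))
B=Q[r&(Q[...,2]>138)&(Q[...,2]<155)]
for x0 in(-168,-160,-150): 
    D=B[abs(B[:,0]-x0)<3]; print(x0,len(D), np.percentile(D[:,1],[1,99]).round(1) if len(D) else '')
g=(dw>0)&(h>50)&(h<80)&(s_>100)&(abs(Q[...,2])<8)&(abs(Q[...,1])<35)
for x0 in(-190,-180,-170,-160): 
    D=Q[g&(abs(Q[...,0]-x0)<4)]; print("floor",x0,len(D), np.percentile(D[:,1],[.5,99.5]).round(1) if len(D) else '')
G=Q[g]; print("floor end",G[:,0].min(), "z",np.median(G[:,2]))
# lips
L=(dw>0)&(Q[...,2]>14)&(Q[...,2]<22)&(abs(Q[...,1])<45)&(Q[...,0]<-150)&(Q[...,0]>-195); D=Q[L]
for sgn in(-1,1): 
    E=D[np.sign(D[:,1])==sgn]; print("lip",sgn,len(E),np.percentile(E[:,1],[2,50,98]).round(1),np.percentile(E[:,2],98).round(1))
E
```

```text
722 [[-172.2  -18.9  139. ]
 [-161.1  -10.5  146.8]
 [-140.3   16.8  151.9]]
475 [[-172.2  -17.5  107.3]
 [-172.    -1.   125.3]
 [-171.8   15.6  137.8]]
-168 24 [-19.    8.7]
-160 84 [-18.8  16.9]
-150 81 [-19.   16.7]
floor -190 342 [-22.1  17.5]
floor -180 365 [-21.4  17.1]
floor -170 336 [-21.6  17.3]
floor -160 230 [-21.7  17.5]
floor end -192.35060733034322 z -0.9983308453725374
lip -1 219 [-29.2 -26.7 -24.3] 18.3
lip 1 211 [19.3 21.9 24.3] 18.2
```

Emit:
{"name": "jog_arm", "arguments": {"targets": [1,0,0,0,0,0,0,1,-0.12,4,0,0,0,0,1,-0.12,7,0,0,0,0,1,-0.12,9,0,0,0,0,1,-0.12,9,0,0,0,0]}}

```text
time: 10.95
eef_pos: [0.6078, 0.0933, 0.1332]
orientation: [0.775, -0.63, 0.034, -0.037]
contact_force: [-0.7, -1.1, -2.4]
grip_width: 0.0361
```

```bash
sed -i 's/^def w(/O=O-.002*CY-.0005*CZ\ndef w(/' h.py; python3 - <<'E'
from h import *
st(); row(w(-115,0,24),-5.8,True)
E
```

```text
t 10.95 tcp [0.6078 0.0933 0.1332] chute [-113.3   -0.7   35.4] F [-0.71 -1.13 -2.38] Fchute [ 1.66 -0.59 -2.08] w 0.0361 q [-0.06  0.2   1.59  0.21  1.36 -0.  ]
shift cm [0.08 1.14 0.18] turn [ 0.23 -0.01 -0.35]
```

Emit:
{"name": "jog_arm", "arguments": {"targets": [1,0.08,0.3,0,0,0,0,1,0.08,0.6,0,0,0,0,1,0.08,0.8,0,0,0,0,1,0.08,1.0,0,0,0,0,1,0.08,1.0,0,0,0,0]}}

```text
time: 11.58
eef_pos: [0.6092, 0.095, 0.1246]
orientation: [0.775, -0.63, 0.033, -0.038]
contact_force: [-0.2, -0.3, -2.0]
grip_width: 0.0357
```

```bash
python3 - <<'E'
from h import *
st()
E
```

```text
t 11.575 tcp [0.6092 0.095  0.1246] chute [-113.3    0.5   26.6] F [-0.23 -0.26 -2.  ] Fchute [ 0.69 -0.2  -1.9 ] w 0.0357 q [-0.05  0.21  1.59  0.21  1.34 -0.  ]
```

Lower in 1 mm steps until the weight comes off.

Emit:
{"name": "jog_arm", "arguments": {"targets": [1,-0.05,0.1,0,0,0,0,1,-0.05,0.2,0,0,0,0,1,-0.05,0.2,0,0,0,0]}}

```text
time: 11.95
eef_pos: [0.6088, 0.0955, 0.1227]
orientation: [0.775, -0.63, 0.033, -0.038]
contact_force: [-0.5, 0.7, -2.3]
grip_width: 0.0359
```

```bash
python3 - <<'E'
from h import *
st()
E
```

```text
t 11.95 tcp [0.6088 0.0955 0.1227] chute [-1.133e+02  1.000e-01  2.470e+01] F [-0.54  0.73 -2.3 ] Fchute [-0.18 -0.61 -2.39] w 0.0359 q [-0.05  0.21  1.59  0.21  1.34 -0.  ]
```

Emit:
{"name": "jog_arm", "arguments": {"targets": [1,0,0.1,0,0,0,0,1,0,0.15,0,0,0,0,1,0,0.15,0,0,0,0]}}

```text
time: 12.32
eef_pos: [0.609, 0.0957, 0.1215]
orientation: [0.775, -0.63, 0.033, -0.038]
contact_force: [-1.2, -0.5, -0.7]
grip_width: 0.0359
```

```bash
python3 - <<'E'
from h import *
st()
E
```

```text
t 12.325 tcp [0.609  0.0957 0.1215] chute [-113.3    0.2   23.4] F [-1.2  -0.49 -0.7 ] Fchute [ 0.74 -1.14 -0.56] w 0.0359 q [-0.05  0.21  1.6   0.21  1.34 -0.  ]
```

Emit:
{"name": "jog_arm", "arguments": {"targets": [1,0,0.08,0,0,0,0,1,0,0.08,0,0,0,0]}}

```text
time: 12.58
eef_pos: [0.609, 0.0957, 0.1213]
orientation: [0.775, -0.63, 0.033, -0.038]
contact_force: [-4.7, -3.9, 5.5]
grip_width: 0.0356
```

```bash
python3 - <<'E'
from h import *
st()
E
```

```text
t 12.575 tcp [0.609  0.0957 0.1213] chute [-113.3    0.3   23.2] F [-4.66 -3.91  5.47] Fchute [ 3.13 -4.24  6.26] w 0.0356 q [-0.05  0.21  1.6   0.21  1.34 -0.  ]
```

Emit:
{"name": "jog_arm", "arguments": {"targets": [0,0,0,0,0,0,0,-0.3,0,0,0,0,0,0,-0.3,0,0,0,0,0,0,-0.3,0,-1,0,0,0,0,-0.3,0,-4,0,0,0,0,-0.3,0,-9,0,0,0,0,-0.3,0,-11,0,0,0,0,-0.3,0,-11,0,0,0,0]}}

```text
time: 13.58
eef_pos: [0.6084, 0.0732, 0.2304]
orientation: [0.775, -0.63, 0.032, -0.039]
contact_force: [0.1, 0.2, 0.1]
grip_width: 0.0608
```

```bash
python3 - <<'E'
from h import *
st()
im,dw=grab_frame("wrist"); c=get_calibration("wrist"); cv2.imwrite("pics/v6.png",cv2.resize(im[...,::-1],(640,400))); P=cloud(dw,c); Q=(P-O)@C*1000
hsv=cv2.cvtColor(im,cv2.COLOR_RGB2HSV); h,s_,v=[hsv[...,i].astype(int) for i in range(3)]
r=(dw>0)&(h>10)&(h<28)&(s_>130)&(abs(Q[...,1])<30)&(Q[...,2]>35)&(Q[...,2]<55); B=Q[r]
print(len(B),np.percentile(B,[1,50,99],axis=0).round(1),cv2.minAreaRect(B[:,:2].astype(np.float32)))
row(w(-215,0,120),84.2); row(w(-215,0,10),84.2)
E
```

```text
t 13.575 tcp [0.6084 0.0732 0.2304] chute [-114.     1.9  134.6] F [0.06 0.16 0.06] Fchute [-0.17  0.05  0.02] w 0.0608 q [-0.09  0.13  1.48  0.21  1.53  0.  ]
1437 [[-171.   -19.9   35.9]
 [-104.   -10.    42.2]
 [ -53.1   15.4   49.6]] ((-111.18550872802734, -2.2004623413085938), (35.71213150024414, 119.88245391845703), 89.85480499267578)
shift cm [-0.08  1.19 10.13] turn [ -9.41 -89.65   9.09]
shift cm [-0.04 12.19 10.18] turn [ -9.41 -89.65   9.09]
```

View pics/v6.png

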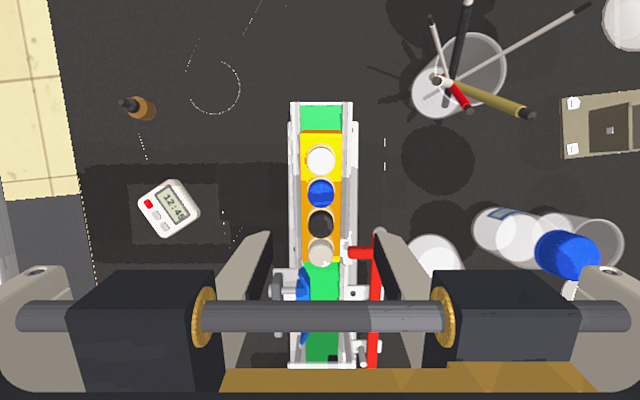

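Picture 6: the rack stands straight in the lane, at [321,195], with its rear end at x ≈ -171. The rocker is clear, its red arm at [375,300]. Next I go behind the rack with shut fingers turned along the lane.

Emit:
{"name": "jog_arm", "arguments": {"targets": [1,-0.2,1.2,10.1,-9.4,-89.6,9.1,1,-0.2,1.2,10.1,-9.4,-89.6,9.1,1,-0.2,1.2,10.1,-9.4,-89.6,9.1,1,-0.2,1.2,10.1,-9.4,-89.6,9.1,1,-0.2,1.2,10.1,-9.4,-89.6,9.1,1,-0.2,1.2,10.1,-9.4,-89.6,9.1,1,-0.2,1.2,10.1,-9.4,-89.6,9.1,1,-0.2,1.2,10.1,-9.4,-89.6,9.1,1,-0.2,1.2,10.1,-9.4,-89.6,9.1,1,-0.2,1.2,10.1,-9.4,-89.6,9.1,1,-0.2,1.2,10.1,-9.4,-89.6,9.1,1,-0.2,1.2,10.1,-9.4,-89.6,9.1]}}

```text
time: 15.12
eef_pos: [0.6152, 0.1744, 0.2364]
orientation: [0.526, -0.525, -0.473, 0.474]
contact_force: [0.3, 0.0, 0.3]
grip_width: 0.0006
```

```bash
python3 - <<'E'
from h import *
st(); row(w(-211,-1,10),84.2); row(w(-188,-1,10),84.2)
E
```

```text
t 15.125 tcp [0.6152 0.1744 0.2364] chute [-214.4   -1.5  119.4] F [0.29 0.04 0.34] Fchute [-0.14  0.28  0.32] w 0.0006 q [ 0.2   0.23  1.34  0.    1.57 -1.27]
shift cm [ 1.94 10.78 -0.07] turn [-0.11 -0.11 -0.01]
shift cm [-0.31 11.25 -0.08] turn [-0.11 -0.11 -0.01]
```

Emit:
{"name": "jog_arm", "arguments": {"targets": [1,1.9,3,0,0,0,0,1,1.9,7,0,0,0,0,1,1.9,9.5,0,0,0,0,1,1.9,10.8,0,0,0,0,1,1.9,10.8,0,0,0,0,1,0.9,11.0,0,0,0,0,1,0.4,11.1,0,0,0,0,1,-0.1,11.2,0,0,0,0,1,-0.6,11.3,0,0,0,0,1,-1.1,11.4,0,0,0,0,1,-1.6,11.5,0,0,0,0,1,-2.1,11.6,0,0,0,0,1,-2.6,11.7,0,0,0,0,1,-2.6,11.7,0,0,0,0]}}

```text
time: 16.88
eef_pos: [0.6124, 0.1481, 0.1199]
orientation: [0.525, -0.525, -0.473, 0.474]
contact_force: [0.2, -0.7, -0.1]
grip_width: 0.0001
```

```bash
python3 - <<'E'
from h import *
st(); row(w(-80,-1,10),84.2)
E
```

```text
t 16.875 tcp [0.6124 0.1481 0.1199] chute [-164.3   -1.6   10.9] F [ 0.21 -0.72 -0.13] Fchute [0.71 0.28 0.02] w 0.0001 q [ 0.16  0.28  1.51 -0.    1.36 -1.31]
shift cm [-8.23  1.85 -0.07] turn [-0.07 -0.06 -0.03]
```

Emit:
{"name": "jog_arm", "arguments": {"targets": [1,-0.5,0.1,0,0,0,0,1,-1,0.2,0,0,0,0,1,-1.5,0.3,0,0,0,0,1,-2,0.4,0,0,0,0,1,-2.5,0.5,0,0,0,0,1,-3,0.6,0,0,0,0]}}

```text
time: 17.62
eef_pos: [0.6101, 0.12, 0.1148]
orientation: [0.525, -0.524, -0.475, 0.473]
contact_force: [0.6, 6.2, 1.3]
grip_width: 0.0007
```

```bash
python3 - <<'E'
from h import *
st()
im,dw=grab_frame("scene"); cv2.imwrite("pics/v7.png",cv2.resize(im[130:280,280:480,::-1],(800,600)))
E
```

```text
t 17.625 tcp [0.6101 0.12   0.1148] chute [-135.7   -1.1   11.9] F [0.59 6.25 1.25] Fchute [-6.4  -0.04 -0.08] w 0.0007 q [ 0.11  0.26  1.54  0.    1.35 -1.36]
```

View pics/v7.png

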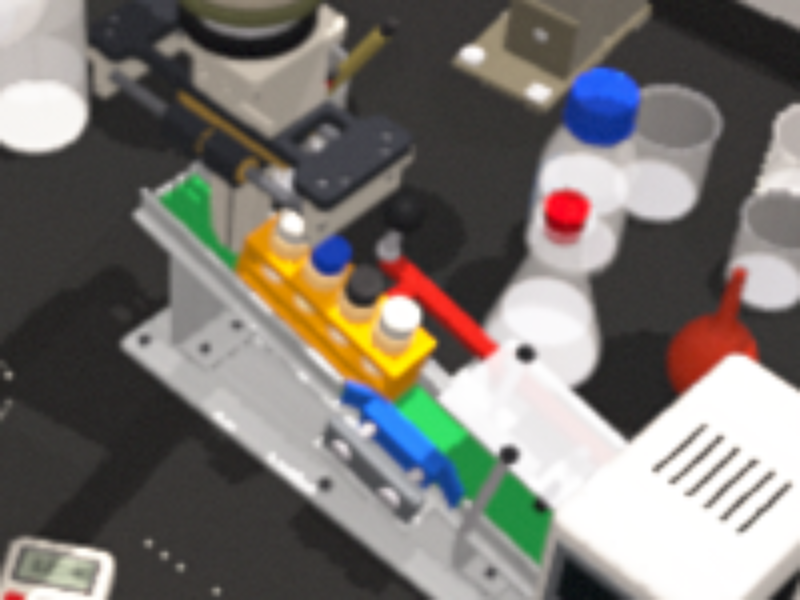

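Picture 7: the rack's nose is at the start of the blue shoe, [370,395]. It stands upright, and the ball, [405,212], is still out. Pushing on.

Emit:
{"name": "jog_arm", "arguments": {"targets": [1,-0.4,0.15,0,0,0,0,1,-0.8,0.25,0,0,0,0,1,-1.2,0.35,0,0,0,0,1,-1.6,0.45,0,0,0,0,1,-2.0,0.5,0,0,0,0,1,-2.4,0.6,0,0,0,0,1,-2.8,0.7,0,0,0,0,1,-3.2,0.8,0,0,0,0,1,-3.6,0.85,0,0,0,0,1,-4.0,0.95,0,0,0,0]}}

```text
time: 18.92
eef_pos: [0.6063, 0.0798, 0.1054]
orientation: [0.525, -0.525, -0.475, 0.473]
contact_force: [1.0, 6.4, 2.0]
grip_width: 0.0007
```

```bash
python3 - <<'E'
from h import *
st()
E
```

```text
t 18.925 tcp [0.6063 0.0798 0.1054] chute [-94.2  -0.8  11. ] F [0.95 6.37 2.04] Fchute [-6.71  0.3   0.66] w 0.0007 q [ 0.05  0.24  1.58  0.    1.32 -1.42]
```

Emit:
{"name": "jog_arm", "arguments": {"targets": [1,-0.4,0.1,0,0,0,0,1,-0.8,0.2,0,0,0,0,1,-1.2,0.25,0,0,0,0,1,-1.6,0.35,0,0,0,0,1,-2.0,0.45,0,0,0,0,1,-2.4,0.5,0,0,0,0,1,-2.8,0.6,0,0,0,0,1,-3.1,0.65,0,0,0,0]}}

```text
time: 19.92
eef_pos: [0.6035, 0.0486, 0.0989]
orientation: [-0.525, 0.525, 0.475, -0.473]
contact_force: [4.2, 4.2, 0.3]
grip_width: 0.0004
```

```bash
python3 - <<'E'
from h import *
st()
for n in("scene","top"):
    im,dw=grab_frame(n); cv2.imwrite(f"pics/{n}8.png",im[...,::-1])
a=cv2.imread("pics/scene8.png")[180:280,330:470];b=cv2.imread("pics/top8.png")[120:200,340:460]
cv2.imwrite("pics/v8.png",np.hstack([cv2.resize(a,(420,300)),cv2.resize(b,(380,300))]))
E
```

```text
t 19.925 tcp [0.6035 0.0486 0.0989] chute [-62.2  -0.5  11.2] F [4.21 4.22 0.28] Fchute [-4.58  3.76 -0.69] w 0.0004 q [-0.    0.23  1.6   0.    1.31 -1.47]
```

View pics/v8.png

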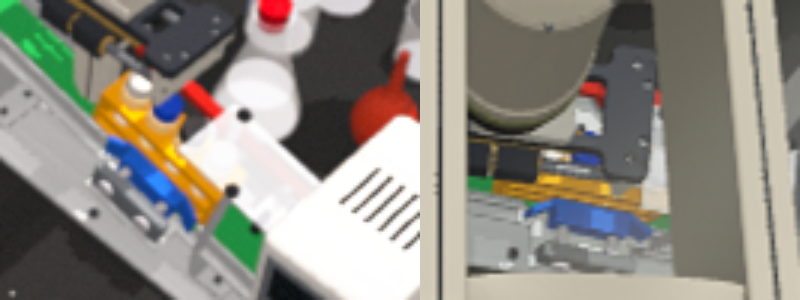

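Picture 8: the nose has gone under the cover, about [215,205], with the rack upright against the shoe. Now I feel for the stop in 3 mm steps; the sliding drag is about 4.6–6.7 N.

Emit:
{"name": "jog_arm", "arguments": {"targets": [1,-0.1,0.02,0,0,0,0,1,-0.2,0.04,0,0,0,0,1,-0.3,0.06,0,0,0,0]}}

```text
time: 20.4
eef_pos: [0.6027, 0.0457, 0.0981]
orientation: [0.525, -0.525, -0.474, 0.474]
contact_force: [3.2, 4.6, 1.2]
grip_width: 0.0003
```

Emit:
{"name": "jog_arm", "arguments": {"targets": [1,-0.1,0.02,0,0,0,0,1,-0.2,0.04,0,0,0,0,1,-0.3,0.06,0,0,0,0]}}

```text
time: 20.78
eef_pos: [0.6024, 0.0427, 0.0975]
orientation: [-0.525, 0.525, 0.474, -0.474]
contact_force: [3.0, 4.6, 1.5]
grip_width: 0.0008
```

Emit:
{"name": "jog_arm", "arguments": {"targets": [1,-0.1,0.02,0,0,0,0,1,-0.2,0.04,0,0,0,0,1,-0.3,0.06,0,0,0,0]}}

```text
time: 21.15
eef_pos: [0.6021, 0.0397, 0.0968]
orientation: [-0.525, 0.525, 0.474, -0.474]
contact_force: [3.5, 4.3, 1.4]
grip_width: 0.0008
```

Emit:
{"name": "jog_arm", "arguments": {"targets": [1,-0.1,0.02,0,0,0,0,1,-0.2,0.04,0,0,0,0,1,-0.3,0.06,0,0,0,0]}}

```text
time: 21.52
eef_pos: [0.6018, 0.0367, 0.0962]
orientation: [-0.525, 0.525, 0.474, -0.474]
contact_force: [2.5, 4.1, 0.5]
grip_width: 0.0001
```

Emit:
{"name": "jog_arm", "arguments": {"targets": [1,-0.1,0.02,0,0,0,0,1,-0.2,0.04,0,0,0,0,1,-0.3,0.06,0,0,0,0]}}

```text
time: 21.9
eef_pos: [0.6015, 0.0337, 0.0956]
orientation: [-0.525, 0.525, 0.474, -0.474]
contact_force: [3.5, 2.2, 0.8]
grip_width: 0.0003
```

Emit:
{"name": "jog_arm", "arguments": {"targets": [1,-0.1,0.02,0,0,0,0,1,-0.2,0.04,0,0,0,0,1,-0.3,0.06,0,0,0,0]}}

```text
time: 22.28
eef_pos: [0.6012, 0.0307, 0.095]
orientation: [-0.525, 0.525, 0.474, -0.474]
contact_force: [3.6, 3.9, 0.4]
grip_width: 0.0005
```

Emit:
{"name": "jog_arm", "arguments": {"targets": [1,-0.1,0.02,0,0,0,0,1,-0.2,0.04,0,0,0,0,1,-0.3,0.06,0,0,0,0]}}

```text
time: 22.65
eef_pos: [0.6008, 0.0277, 0.0943]
orientation: [-0.525, 0.525, 0.474, -0.474]
contact_force: [3.7, 3.9, 0.6]
grip_width: 0.0006
```

Emit:
{"name": "jog_arm", "arguments": {"targets": [1,-0.1,0.02,0,0,0,0,1,-0.2,0.04,0,0,0,0,1,-0.3,0.06,0,0,0,0]}}

```text
time: 23.02
eef_pos: [0.6005, 0.0248, 0.0937]
orientation: [0.525, -0.525, -0.474, 0.474]
contact_force: [4.4, 5.3, -0.1]
grip_width: 0.0004
```

Emit:
{"name": "jog_arm", "arguments": {"targets": [1,-0.1,0.02,0,0,0,0,1,-0.2,0.04,0,0,0,0,1,-0.2,0.04,0,0,0,0]}}

```text
time: 23.4
eef_pos: [0.6004, 0.0233, 0.0934]
orientation: [0.525, -0.525, -0.475, 0.473]
contact_force: [3.8, 5.8, 0.6]
grip_width: 0.0005
```

Emit:
{"name": "jog_arm", "arguments": {"targets": [1,-0.1,0.02,0,0,0,0,1,-0.2,0.04,0,0,0,0,1,-0.2,0.04,0,0,0,0]}}

```text
time: 23.78
eef_pos: [0.6003, 0.0218, 0.0932]
orientation: [0.525, -0.524, -0.475, 0.473]
contact_force: [3.8, 7.6, 1.7]
grip_width: 0.0003
```

Emit:
{"name": "jog_arm", "arguments": {"targets": [1,-0.05,0.01,0,0,0,0,1,-0.1,0.02,0,0,0,0,1,-0.1,0.02,0,0,0,0]}}

```text
time: 24.15
eef_pos: [0.6002, 0.0212, 0.0931]
orientation: [0.525, -0.524, -0.475, 0.473]
contact_force: [3.2, 9.7, 2.0]
grip_width: 0.0007
```

```bash
python3 - <<'E'
from h import *
for i in range(3): st(); im,dw=grab_frame("scene")
cv2.imwrite("pics/v9.png",cv2.resize(im[195:275,350:456,::-1],(795,600),interpolation=cv2.INTER_CUBIC))
E
```

```text
t 24.15 tcp [0.6002 0.0212 0.0931] chute [-34.   -0.9  11.2] F [3.2  9.65 2.04] Fchute [-10.13   2.21  -0.07] w 0.0007 q [-0.05  0.22  1.62  0.    1.3  -1.52]
t 24.2 tcp [0.6002 0.0213 0.093 ] chute [-34.1  -1.   11.2] F [ 3.99 10.27  2.37] Fchute [-10.89   2.93   0.11] w 0.0003 q [-0.05  0.22  1.62  0.    1.3  -1.52]
t 24.25 tcp [0.6002 0.0213 0.093 ] chute [-34.1  -1.   11.2] F [3.77 9.66 0.98] Fchute [-9.98  2.78 -1.12] w 0.0007 q [-0.05  0.22  1.62  0.    1.3  -1.52]
```

View pics/v9.png

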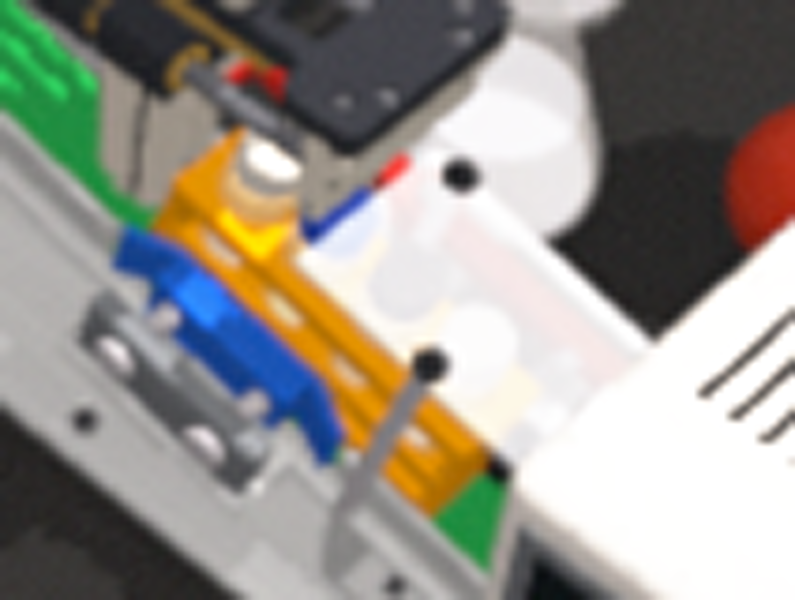

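Picture 9: the rack's nose meets the black buffer at [500,465] under the cover. The push is 10 N against 4–5 N of drag, and travel past first contact is about 3.5 mm. I back away gently and look.

Emit:
{"name": "jog_arm", "arguments": {"targets": [1,0.1,0,0,0,0,0,1,0.3,-0.05,0,0,0,0,1,0.6,-0.1,0,0,0,0,1,1.5,-0.3,0,0,0,0,1,3,-0.6,0,0,0,0,1,5,-3,0,0,0,0,1,9,-8,0,0,0,0,1,14,-12,2,0,0,0,1,20,-14,7,0,0,0,1,25,-14,13,0,0,0,1,25,-14,18,0,0,0,1,25,-14,18,0,0,0]}}

```text
time: 25.8
eef_pos: [0.4429, 0.2887, 0.2329]
orientation: [0.524, -0.524, -0.475, 0.475]
contact_force: [-0.1, -0.7, 0.2]
grip_width: 0.0005
```

```bash
python3 - <<'E'
from h import *
st()
im0=cv2.imread("pics/scene0.png")
im,ds=grab_frame("scene"); b,dt=grab_frame("top"); cb=get_calibration("top"); cs=get_calibration("scene")
cv2.imwrite("pics/v10.png",np.hstack([cv2.resize(im[195:275,350:456,::-1],(430,325),interpolation=cv2.INTER_CUBIC),cv2.resize(b[115:205,345:460,::-1],(370,325),interpolation=cv2.INTER_CUBIC)]))
for n,I,D,c in(("scene",im,ds,cs),("top",b,dt,cb)):
    Q=(cloud(D,c)-O)@C*1000; hsv=cv2.cvtColor(I,cv2.COLOR_RGB2HSV); h,s_,v=[hsv[...,i].astype(int) for i in range(3)]
    r=(D>0)&(h>10)&(h<28)&(s_>130)&(abs(Q[...,1])<25)&(Q[...,2]>20)&(Q[...,2]<50)&(Q[...,0]>-80)
    B=Q[r]; print(n,len(B),np.percentile(B,[1,99],axis=0).round(1))
    r=models.pinpoint(n,"handle_ball")[:1]; 
    if r: u,vv=r[0]['uv']; print("ball",r[0]['confidence'],ch(pt((u,vv),D[int(round(vv)),int(round(u))],c)).round(1))
    for q in("lab_timer","tape_roll","dropper_bottle"): print(q,[np.round(x['uv'],1) for x in models.pinpoint(n,q)[:1]])
E
```

```text
t 25.8 tcp [0.4429 0.2887 0.2329] chute [-307.9 -184.5   96. ] F [-0.13 -0.72  0.17] Fchute [ 0.68 -0.05  0.32] w 0.0005 q [ 0.48 -0.07  1.67  0.    1.55 -0.99]
scene 354 [[-19.5 -15.6  20.3]
 [ 99.2  13.9  49.5]]
lab_timer [array([290.9, 277.5])]
tape_roll [array([341.1, 326.5])]
dropper_bottle [array([248.7, 251.3])]
top 315 [[-23.  -15.8  21.2]
 [ 82.   20.1  48.5]]
ball 0.87 [-73.5  55.8  73.6]
lab_timer [array([337.2, 257.7])]
tape_roll [array([408.2, 261.6])]
dropper_bottle [array([284.1, 257.4])]
```

View pics/v10.png

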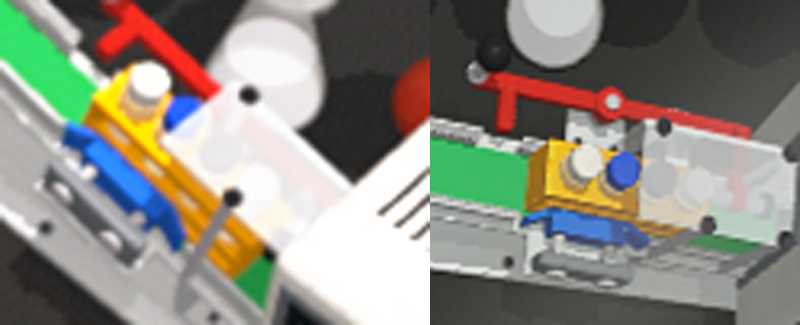

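Picture 10: the ball and rocker are still in hold, top view [492,50]. The rack is upright under the cover, its nose at the buffer, [268,255]. One check for spring-back: compare the nose before and after letting go.

```bash
python3 - <<'E'
from h import *
im,_=grab_frame("scene")
a=cv2.imread("pics/v9.png"); b=cv2.resize(im[195:275,350:456,::-1],(795,600),interpolation=cv2.INTER_CUBIC)
g=lambda x:cv2.cvtColor(x,cv2.COLOR_BGR2GRAY).astype(np.float32)
T=g(a)[400:520,390:500]; r=cv2.matchTemplate(g(b)[380:540,370:520],T,cv2.TM_CCOEFF_NORMED); _,m,_,l=cv2.minMaxLoc(r); print("nose shift",l[0]-20,l[1]-20,m)
c=get_calibration("scene"); print("upscaled px per mm along lane",(proj(w(101,0,20),c)-proj(w(91,0,20),c))/10*7.5)
E
```

```text
nose shift 0 0 0.9994135499000549
upscaled px per mm along lane [2.4652562  2.35112547]
```

```bash
python3 -c "
from h import *
st(); print(env.sign_off())"
```

```text
t 26.35 tcp [0.4464 0.2858 0.2322] chute [-305.3 -180.7   95.8] F [-0.05 -0.52  1.42] Fchute [0.22 0.   1.49] w 0.0005 q [ 0.47 -0.06  1.66  0.    1.54 -1.  ]
the job is handed in; nothing more can be done
None
```

The rack is loaded against the sprung stop with the escapement in hold, and I handed the job in at 26.4 s; the sign-off gave no verdict.

**What I did**
- I pushed the escapement's handle in the chute's +y direction until it met its end (23 N on the handle, no further travel).
- I picked up the rack, stood it lengthwise in the lane at about x = -112 mm, and let go.
- I pushed it from behind with shut fingers, past the shoe, where the drag was about 4–7 N. I then felt for the stop in small steps.
- I stopped at about 10 N, roughly 3–3.5 mm past first contact, and backed the arm off clear of everything.

**Last checks**
- **Escapement:** the ball was read at y ≈ 56 mm in the top view, so it is in hold. In the scene view the ball was out of the crop and the network reported no ball.
- **Rack:** it stood upright with its nose at the buffer. The nose did not shift in the picture after I let go (resolution about 0.3 mm), so it did not spring back.
- **Timer, tape roll and dropper bottle:** the arm never went near them. The networks' pixel readings differ from the first ones by about 1–4 px, which I took as scatter and did not verify further.
- **Buffer:** I inferred how far it is pressed in from force and travel. The pictures were too coarse to measure it directly.

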